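# Stow the full refill tin behind the bifold door

### The job

Take the little steel pull and draw the white bifold door of the desk cupboard right open, so that both panels fold up against the left side, and leave it open. One of the two identical flat tins is full and heavy and the other is empty and light: feel which is which, then slide the full one in through the doorway until it lies wholly inside the cupboard behind the door track, and leave the empty one lying out on the desk. Keep both tins lid up and do not disturb the stapler, the mug or the vase.

Things in the scene. Friction and masses are not known exactly. Their poses are not given: they have to be found in the camera images.
- cupboard: White cupboard fixed on the desk; the desk is its floor. Origin on the desk in the middle of the doorway, on the line of the door pivots (the track strip there, 1 mm high, is no obstacle); x points into the cupboard, y to the left jamb. Inside clear between side walls: y -161 to 161 mm. Walls 15 mm thick, 163 high, x -12 to 215. Back wall inner face at x 203. No lintel.
- door (a joint): Fold angle q of the door: 0 shut, 1.4 rad fully folded (stop). Jamb panel turns by q about jamb, its free edge coming out to cupboard -x. The lead panel is hinged to that edge; its far edge runs left along the track (x = 0), so it turns by q the other way (+z). Panels 160 mm wide, 12 mm thick, 147 mm high. It stays where left; 1 to 5 N at the pull.
- pull: Upright round steel bar 12 mm thick on the lead panel, 38 mm in front of its face, 40 mm from the fold, free at its top. Origin on its axis at the grip point, 125 mm above the desk; bar ends 20 mm above, stem to the panel 40 mm below. x into the panel, z up. At angle q it is at cupboard x = -0.12 sin q - 0.05 cos q, y = 0.16 - 0.20 cos q - 0.05 sin q (m).
- jamb (a point): Foot of the vertical pivot line of the jamb panel, at the left end of the doorway: cupboard frame x 0, y 160 mm, on the desk.
- top_edge (a point): Middle of the lower front edge of the cupboard's wooden top: cupboard frame x 70, y 0, z 163 mm. The top covers the cupboard from here to the back; it is 15 mm thick and carries pads of paper up to z 200 mm. The first 70 mm behind the door line are open above.
- tin_a: Flat metal tin with lid, 150 mm long (x), 46 mm wide (y), 40 mm high; origin at the centre of its underside, z up. Looks the same as tin_b; one of the two is full (about 0.45 to 0.65 kg), the other empty (about 0.1 to 0.15 kg).
- tin_b: Flat metal tin with lid, same size and frame as tin_a, told from it only by weight.
- stapler: Bystander: black and grey stapler, 125 x 34 x 53 mm, origin at the centre of its underside.
- mug: Bystander: white mug, 80 mm across, 90 mm high, origin at the centre of its underside.
- vase: Bystander: yellow vase with a flower stem, 68 mm across, about 190 mm high; origin at the centre of its underside.
Things that resemble listed ones, but are neither listed nor needed, are in the scene too. What is shaped like the tin_a but purple or yellow is not meant.

How it is judged:
By the outcome, as a careful person would: the job done as asked, in the order asked, and still so for the second after the job is handed in, with the robot touching nothing.
It also fails if it takes over 72 s, if anything falls off the work surface, if the arm or the gripper's body presses on something with over 40 N, if the wrist force passes 120 N, or if a joint passes its speed limit or range.

### The arm

A 6-joint arm with a two-finger parallel gripper is mounted at the origin on the work surface. World frame = base frame: x ahead of the robot, y to its left, z up, the work surface at z = 0. Lengths are in m, angles in rad, forces in N, time in s.
With the tool pointing down it reaches from about 0.375 to 0.825 m from the base axis. Payload 5.5 kg.
Tool frame: the origin (TCP) lies between the finger pads; the fingertips stand 11 mm ahead of it and the grasp point (between the pads) lies 8 mm behind it; z points along the fingers, y is the line along which they close (so a half turn about z gives the same grasp; the last joint's range is limited). The gripper opens to 85 mm and grips with 20 to 120 N. Pads are 22 mm wide; open, the fingers measure 114 mm over their backs; the gripper's body (76 mm by 85 mm) begins 54 mm behind the grasp point. The pads swing forward as they close: fully open they stand 13 mm farther back than shut.
Start: joints at [1.28, 0.314, -0.047, 1.21, 0, 1.571], TCP at [0.172, 0.575, 0.242] pointing down, gripper open.
Joint ranges: [-2.67, 2.67], [-0.69, 1.73], [-1.03, 1.25], [-2.08, 2.16], [-1.42, 1.45], [-3.14, 3.14]. Speed limits (rad/s): [2.39, 2.39, 3.01, 3.14, 3.14, 3.14].

### API

Orientations are given as [roll, pitch, yaw] about the fixed x, y, z axes, in that order (R = Rz(yaw) Ry(pitch) Rx(roll)).
In Python, from workcell import arm gives the robot as it stands. The module is installed in compiled form; this text tells all that it offers. Calls block until the motion is done:
- arm.move_ptp(position, orientation): joint-space move of the TCP to a pose.
- arm.move_straight(position, speed=0.15, rotation=None): straight line of the TCP; rotation=None keeps the orientation; speed is the mean speed in m/s.
- arm.movej(angles): joint-space move.
- arm.grip(opening, newtons=None): opening from 0.0 (shut) to 1.0 (fully open); newtons is the grip in N (None keeps the last); returns when the fingers have stopped.
- arm.hold(seconds).
- arm.ik(position, orientation): joint angles nearest the present ones, or None.
- arm.sense(): the state.
- arm.get_image(name): name is "scene" or "top"; returns a dict with "frame" (400x640x3 uint8, blue, green, red), "K" (3x3 intrinsics, pixels), "pose" (4x4, takes a point from camera to world coordinates). Camera axes: x right, y down, z forward; pixel columns grow to the right and rows downward; lengths in m; the calibration is good to about 2 mm. A picture is of the moment at which its call begins. There is no depth.
A pose or a line that the arm cannot do raises arm.IKError and nothing moves.
- arm.finish_job(): hands the job in; it is judged then, once.
The state is a dict: "t": time; "joints": joint angles; "qd": joint speeds; "joint_torque": joint torques, N m; "tool_pos": TCP position; "tool_rot": TCP orientation; "contact_force": force on the tool from outside, world axes, zero at the start; "moment": the same for the moment, N m; "gripper_width": opening from 0.0 (shut) to 1.0 (fully open); "grip_force": force on a finger pad.
Only numpy, scipy, OpenCV 4.12 (cv2) and the standard library are available. Lean on these libraries where they do the work, as an engineer would, in place of code of your own. Each camera call takes 0.05 s, during which the arm holds its last target. There are 200 camera calls.

## Working session

There is one attempt and no reset: what is moved stays moved. The work goes in short steps, each a Python script; the robot and the scene stay as the last script left them, time stands still between calls to the robot, and variables do not carry over. Pictures are saved under pics/ and viewed, at most 10 in all, crops included, and the job is handed in when it is done.

```bash
mkdir -p pics; python3 - <<'E'
from workcell import arm
import cv2,numpy as np
for n in ("scene","top"):
    d=arm.get_image(n); cv2.imwrite(f"pics/{n}0.png",d["frame"]); np.savez(f"{n}0.npz",**d); print(n,d["K"].tolist(),np.round(d["pose"],3).tolist())
s=arm.sense(); print(s)
E
```

```text
scene [[360.8668507136494, 0.0, 317.9763377612704], [0.0, 360.8668507136494, 201.07284027962274], [0.0, 0.0, 1.0]] [[-0.87, 0.311, -0.384, 0.945], [0.494, 0.577, -0.651, 0.784], [0.019, -0.756, -0.655, 0.891], [0.0, 0.0, 0.0, 1.0]]
top [[366.93551227646714, 0.0, 317.5921463136186], [0.0, 366.93551227646714, 200.7256568417966], [0.0, 0.0, 1.0]] [[-0.01, -0.993, 0.113, 0.375], [-1.0, 0.009, -0.006, 0.028], [0.005, -0.113, -0.994, 1.393], [0.0, 0.0, 0.0, 1.0]]
{'t': 0.1, 'joints': array([ 1.28000510e+00,  3.14157295e-01, -4.79683340e-02,  1.21017640e+00,
        5.49961787e-06,  1.57080388e+00]), 'qd': array([-4.43818446e-05, -3.39895667e-03,  4.00768551e-03, -1.34685580e-03,
       -1.57996959e-03, -3.15405625e-04]), 'joint_torque': array([-6.71939797e-04, -5.40767634e+01,  3.40542161e+01,  1.12145193e-02,
        3.38610377e-06, -3.21429049e-06]), 'tool_pos': array([0.1718847 , 0.57434375, 0.24152427]), 'tool_rot': array([-3.14008695e+00, -5.48824540e-06,  2.85079387e+00]), 'contact_force': array([-0.88916048, -1.03436241,  0.47746008]), 'moment': array([ 0.02107729, -0.04506661,  0.01295757]), 'grip_force': 0.0, 'gripper_width': 0.9961305069939266}
```

View pics/top0.png

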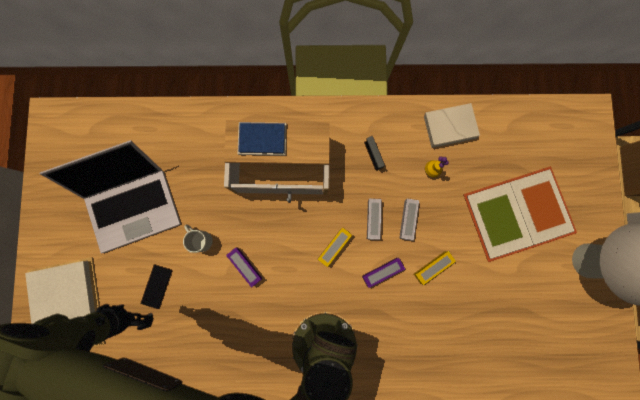

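View pics/scene0.png

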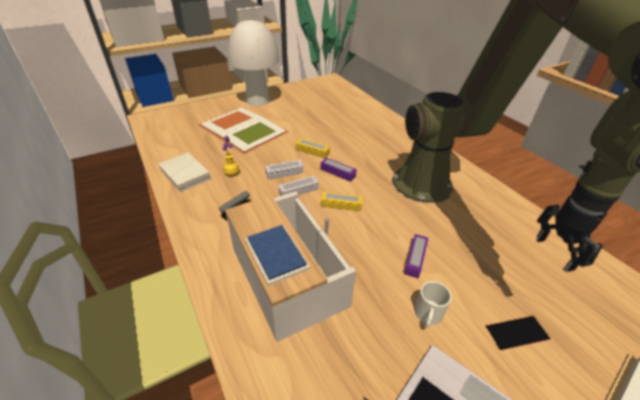

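Top view: the cupboard is at (277,165) with its doorway facing down the image and the pull near (292,197). Two grey-lid tins are at (375,219) and (410,220). The purple tins (243,267), (384,272) and yellow ones (335,247), (435,268) are distractors. The stapler is at (375,153), the vase at (436,168) and the mug at (195,240). I'll confirm in an enlarged crop.

```bash
cat > h.py <<'E'
import numpy as np,cv2
def ray(d,u,v,z):
    K,P=d["K"],d["pose"]; r=P[:3,:3]@np.linalg.solve(K,[u,v,1]); o=P[:3,3]
    return o+r*(z-o[2])/r[2]
def proj(d,p):
    K,P=d["K"],d["pose"]; c=K@(P[:3,:3].T@(np.asarray(p)-P[:3,3])); return c[:2]/c[2]
def tins(d,box,z=0.04):
    "grey tin rects (top-face plane) inside pixel box"
    x0,y0,x1,y1=box; f=d["frame"][y0:y1,x0:x1].astype(int)
    m=((f.max(2)-f.min(2))<45)&(f.max(2)>70)
    m=cv2.morphologyEx(m.astype(np.uint8),cv2.MORPH_CLOSE,np.ones((3,3)))
    out=[]
    for c in cv2.findContours(m,cv2.RETR_EXTERNAL,cv2.CHAIN_APPROX_NONE)[0]:
        if cv2.contourArea(c)<150: continue
        w=np.array([ray(d,u+x0,v+y0,z)[:2] for u,v in c[:,0]],np.float32)
        r=cv2.minAreaRect(w*1000); b=cv2.boxPoints(r); e=[b[1]-b[0],b[2]-b[1]]
        l=max(e,key=np.linalg.norm); a=np.arctan2(l[1],l[0]); a=(a+np.pi/2)%np.pi-np.pi/2
        out.append((np.array(r[0])/1000,sorted(r[1]),a))
    return out
E
python3 - <<'E'
from h import *
d=dict(np.load("top0.npz"))
for t in tins(d,(355,185,435,255)): print(t)
cv2.imwrite("pics/c1.png",cv2.resize(d["frame"][110:260,215:455],None,fx=3.3,fy=3.3,interpolation=cv2.INTER_CUBIC))
E
```

```text
(array([ 0.45715228, -0.31888623]), [55.2139892578125, 151.44236755371094], np.float32(-0.1771878))
(array([ 0.459776 , -0.1893562]), [52.74702072143555, 149.90682983398438], np.float32(-0.06949258))
```

View pics/c1.png

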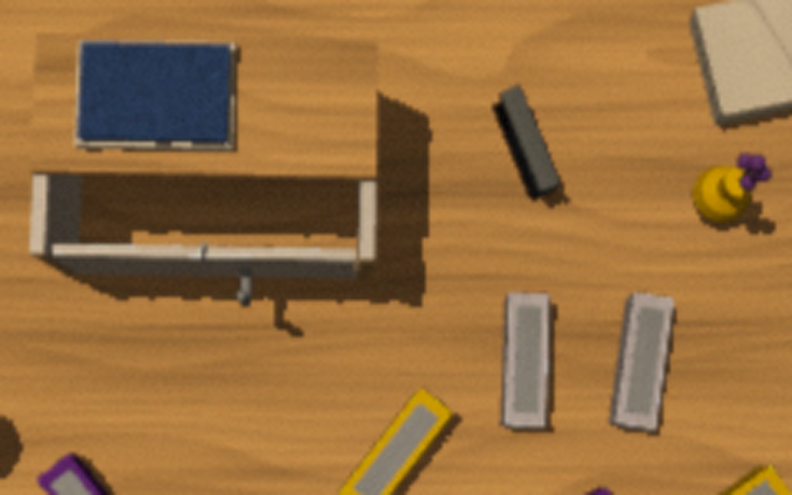

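The crop shows the cupboard with its door nearly shut and the pull's top at crop (245,280). The two tins are at (527,360) and (645,362), the only grey/white ones with a white rim, so they are the pair meant. The stapler is at (527,140) and the vase at (722,195).

```bash
python3 - <<'E'
from h import *
d=dict(np.load("top0.npz")); s=dict(np.load("scene0.npz"))
c=lambda x,y,z:ray(d,215+(x+.5)/3.3-.5,110+(y+.5)/3.3-.5,z)
L=c(30,255,.163);R=c(375,262,.163);Li=c(48,256,.163);Ri=c(358,261,.163)
print(L,R,np.linalg.norm(L-R),Li,Ri,np.linalg.norm(Li-Ri))
yv=(L-R)[:2]; yv/=np.linalg.norm(yv); xv=np.array([yv[1],-yv[0]])
M=(L+R+Li+Ri)[:2]/4; O=M+.012*xv; print("O",O,"yaw",np.arctan2(xv[1],xv[0]))
C=lambda p:(np.array(p[:2])-O)@np.array([xv,yv]).T
for n,p in dict(pull=c(245,280,.145),fold=c(203,252,.147),panR=c(357,254,.147),panL=c(52,248,.147),topR=c(377,178,.163),topfr=c(377,178,.178),stapler_c=c(527,140,.053),stapler_low=c(548,195,.053),stap_hi=c(510,88,.053),vase=c(722,195,.1)).items(): print(n,p[:2].round(3),C(p).round(3))
w=lambda x,y,z:np.r_[O+x*xv+y*yv,z]
I=cv2.resize(s["frame"][140:340,170:410],None,fx=3,fy=3,interpolation=cv2.INTER_CUBIC)
for p in [(-.012,.176,.163),(-.012,-.176,.163),(.215,.176,.163),(-.05,-.04,.145),(-.05,-.04,.085),(0,-.16,.147),(0,0,.147),(-.012,.176,0)]:
    u=(proj(s,w(*p))-[170,140])*3; cv2.circle(I,tuple(int(a) for a in u),4,(0,0,255),1)
cv2.imwrite("pics/s1.png",I)
E
```

```text
[0.5651024  0.33722573 0.163     ] [ 0.55464083 -0.01640097  0.163     ] 0.353781413822747 [0.56389905 0.3187768  0.163     ] [0.55583556 0.00102832 0.163     ] 0.31785077710052534
O [0.57186421 0.15980262] yaw -0.029575017090438617
pull [0.54  0.118] [-0.031 -0.042]
fold [0.569 0.162] [-0.003  0.002]
panR [0.566 0.002] [-0.002 -0.158]
panL [0.575 0.319] [-0.002  0.159]
topR [ 0.642 -0.02 ] [ 0.076 -0.177]
topfr [ 0.639 -0.019] [ 0.072 -0.177]
stapler_c [ 0.709 -0.194] [ 0.147 -0.35 ]
stapler_low [ 0.645 -0.216] [ 0.084 -0.374]
stap_hi [ 0.769 -0.176] [ 0.207 -0.33 ]
vase [ 0.634 -0.397] [ 0.079 -0.555]
```

View pics/s1.png

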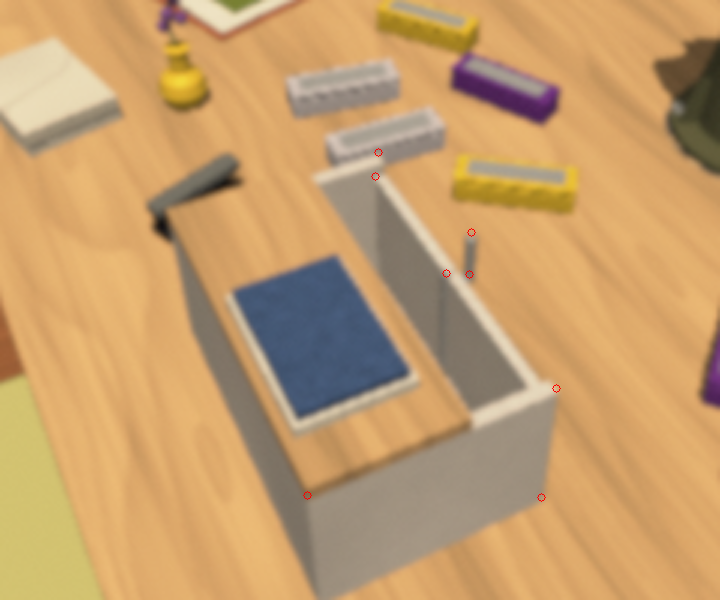

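The scene-camera overlay agrees with the fitted cupboard frame to about 3 mm, which is enough for the grip. Next I check reachability of all key poses and then grip the pull.

```bash
cat >> h.py <<'E'
O=np.array([0.5719,0.1598]); YW=-0.0296
xv=np.array([np.cos(YW),np.sin(YW)]); yv=np.array([-xv[1],xv[0]])
def W(x,y,z): return np.r_[O+x*xv+y*yv,z]
def pull(q): return W(-.12*np.sin(q)-.05*np.cos(q), .16-.20*np.cos(q)-.05*np.sin(q), .117)
E
python3 - <<'E'
from h import *
from workcell import arm
f=lambda a: None if a is None else np.round(a,2).tolist()
for k in (0,np.pi,-np.pi):
    s=1 if k==0 else -1
    print("k",k)
    for q in (0,.7,1.4): print(q,f(arm.ik(pull(q),[np.pi,0,YW+q+k])))
    for p in ((.4598,-.1894,.02),(.457,-.319,.02)): print(p,f(arm.ik(p,[np.pi,0,-.1+k])))
    print(f(arm.ik(W(.015,-.06,.02),[np.pi,0,YW+k])))
    for x in (-.05,.045): print('tilt',f(arm.ik(W(x,-.06,.025),[np.pi,-.5*s,YW+k])))
E
```

```text
k 0
0 [0.23, 0.28, -0.4, 0.9, 0.0, -2.88]
0.7 [0.29, 0.18, -0.53, 0.87, 0.0, 2.77]
1.4 [0.49, 0.23, -0.46, 0.88, 0.0, 2.26]
(0.4598, -0.1894, 0.02) [-0.39, 0.33, -0.59, 0.65, 0.0, 2.85]
(0.457, -0.319, 0.02) [-0.61, 0.42, -0.44, 0.71, 0.0, 2.63]
[0.17, 0.48, -0.35, 0.74, 0.0, -2.94]
tilt [0.28, 0.15, -1.02, -0.08, -0.15, -2.87]
tilt [0.22, 0.28, -0.82, -0.03, -0.12, -2.92]
k 3.141592653589793
0 [0.23, 0.28, -0.4, 0.9, 0.0, 0.26]
0.7 [0.29, 0.18, -0.53, 0.87, 0.0, -0.38]
1.4 [0.49, 0.23, -0.46, 0.88, 0.0, -0.88]
(0.4598, -0.1894, 0.02) [-0.39, 0.33, -0.59, 0.65, 0.0, -0.29]
(0.457, -0.319, 0.02) [-0.61, 0.42, -0.44, 0.71, 0.0, -0.51]
[0.17, 0.48, -0.35, 0.74, 0.0, 0.2]
tilt [0.28, 0.15, -1.02, -0.08, -0.15, 0.27]
tilt [0.22, 0.28, -0.82, -0.03, -0.12, 0.22]
k -3.141592653589793
0 [0.23, 0.28, -0.4, 0.9, 0.0, 0.26]
0.7 [0.29, 0.18, -0.53, 0.87, 0.0, -0.38]
1.4 [0.49, 0.23, -0.46, 0.88, 0.0, -0.88]
(0.4598, -0.1894, 0.02) [-0.39, 0.33, -0.59, 0.65, 0.0, -0.29]
(0.457, -0.319, 0.02) [-0.61, 0.42, -0.44, 0.71, 0.0, -0.51]
[0.17, 0.48, -0.35, 0.74, 0.0, 0.2]
tilt [0.28, 0.15, -1.02, -0.08, -0.15, 0.27]
tilt [0.22, 0.28, -0.82, -0.03, -0.12, 0.22]
```

```bash
python3 - <<'E'
from h import *
from workcell import arm
pi=np.pi
p=pull(0); up=p+[0,0,.1]
arm.move_ptp(up,[pi,0,YW+pi]); s=arm.sense(); f0=s["contact_force"]
arm.move_straight(p,.15); arm.grip(0.0,40); s=arm.sense()
print(s["t"],s["gripper_width"],s["grip_force"],s["contact_force"]-f0)
if s["gripper_width"]>.03:
    for q in (.1,.25,.4,.6):
        arm.move_straight(pull(q),.1,[pi,0,YW+q+pi]); s=arm.sense(); print(q,s["t"],s["gripper_width"],(s["contact_force"]-f0).round(1))
        if np.linalg.norm(s["contact_force"]-f0)>30: break
d=arm.get_image("top"); cv2.imwrite("pics/c2.png",cv2.resize(d["frame"][110:260,215:455],None,fx=3.3,fy=3.3,interpolation=cv2.INTER_CUBIC))
E
```

```text
3.6417 0.1263346344299793 38.937968015670776 [-2.1877109   2.47674346  3.6425611 ]
0.1 3.9167 0.12348119819094774 [-2.2  1.9  5.2]
0.25 4.2333 0.13046424989009833 [-1.3 -0.5  5. ]
0.4 4.5333 0.12809909551290954 [-2.2 -1.7  6.8]
0.6 4.8833 0.12274864201681733 [-2.9 -3.1  8.5]
```

View pics/c2.png

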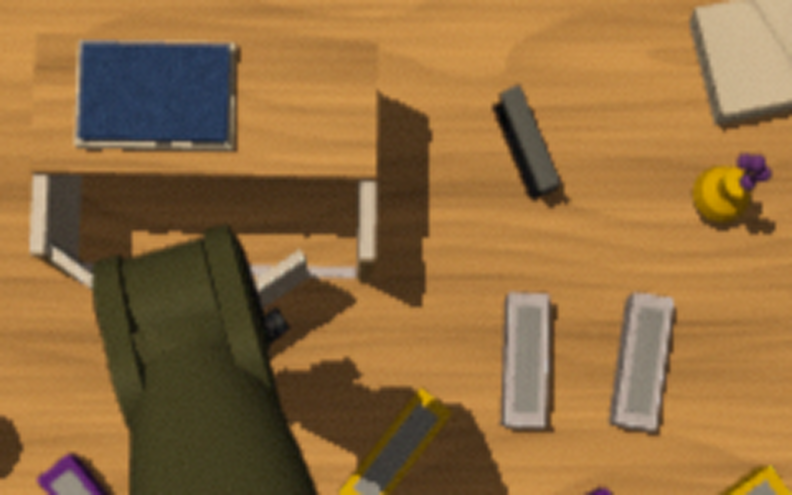

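The door is folding with the pull gripped: the lead panel's edge is at about crop (300,258) and the jamb panel is at (70,268). I continue to the stop.

```bash
python3 - <<'E'
from h import *
from workcell import arm
pi=np.pi
f0=arm.sense()["contact_force"]
for q in (.8,1.0,1.15,1.28,1.34,1.37,1.39,1.40,1.41):
    arm.move_straight(pull(q),.1 if q<1.3 else .04,[pi,0,YW+min(q,1.4)+pi]); s=arm.sense(); d=s["contact_force"]-f0
    print(q,round(s["t"],2),d.round(1))
    if np.linalg.norm(d)>18: break
arm.grip(0.6); arm.move_straight(arm.sense()["tool_pos"]+[0,0,.1],.2)
arm.move_ptp((.4598,-.1894,.16),[pi,0,-.069+pi]); print(arm.sense()["t"])
arm.grip(1.0)
d=arm.get_image("top"); np.savez("top1.npz",**d); cv2.imwrite("pics/c3.png",cv2.resize(d["frame"][110:260,215:455],None,fx=3.3,fy=3.3,interpolation=cv2.INTER_CUBIC))
E
```

```text
0.8 5.3 [ 1.9  1.3 -1.9]
1.0 5.71 [ 5.5  2.6 -5.9]
1.15 6.08 [ 7.6  1.7 -7.4]
1.28 6.46 [11.1  1.2 -8.7]
1.34 6.88 [11.1  1.5 -9.3]
1.37 7.17 [12.2  1.  -8.9]
1.39 7.42 [11.2 -0.  -9.5]
1.4 7.67 [10.9 -6.7 -5.2]
1.41 7.92 [ 10.1 -11.6  -1.5]
10.6417
```

View pics/c3.png

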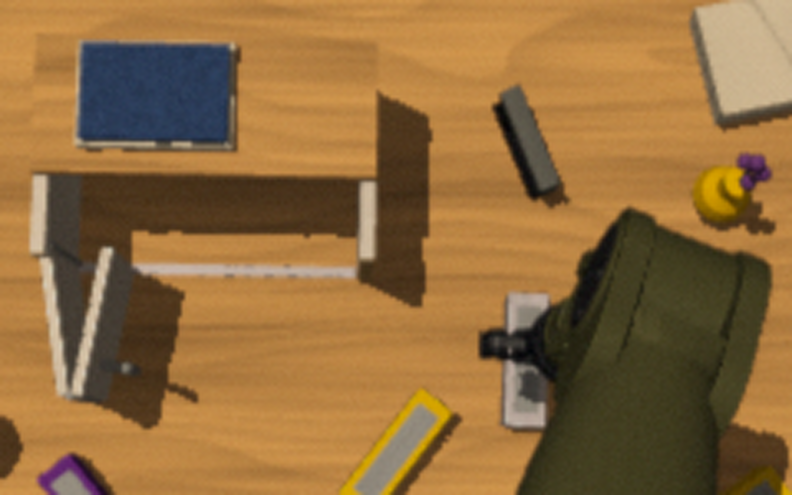

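The door is folded fully against the left: the fold is at crop (68,395), the lead edge at (108,250), and the stop was felt. The gripper is over the left tin at (527,360). Now I weigh it, and the other one if this is light.

```bash
cat > weigh.py <<'E'
from h import *
from workcell import arm
pi=np.pi
def weigh(x,y,a):
    arm.move_straight((x,y,.10),.2,[pi,0,a+pi]); arm.hold(.3); z0=arm.sense()["contact_force"][2]
    arm.move_straight((x,y,.016),.12); arm.grip(0.0,50); 
    arm.move_straight((x,y,.05),.08); arm.hold(.5)
    z=np.mean([(arm.hold(.05),arm.sense()["contact_force"][2])[1] for _ in range(5)])
    s=arm.sense(); print("t",s["t"],"width",s["gripper_width"],"weight N",z-z0); return z0-z
E
python3 - <<'E'
from weigh import *
weigh(.4598,-.1894,-.069)
E
```

```text
t 14.5083 width 0.532440407686105 weight N -1.3799102126726757
```

That is 1.4 N, so this one is the empty tin. I set it down and weigh the other.

```bash
python3 - <<'E'
from weigh import *
arm.move_straight((.4598,-.1894,.017),.06); arm.grip(1.0); arm.move_straight((.4598,-.1894,.12),.2)
arm.move_straight((.4572,-.3189,.12),.25,[pi,0,-.165+pi])
weigh(.4572,-.3189,-.165)
E
```

```text
t 20.2 width 0.5296608660135885 weight N -5.642263237497638
```

The other tin is full at 5.6 N. I carry it to the front of the doorway, set it down and slide it in partway.

```bash
python3 - <<'E'
from weigh import *
r=[pi,0,YW+pi]; s=arm.sense()
arm.move_straight((*s["tool_pos"][:2],.11),.15)
arm.move_straight(W(-.10,-.06,.11),.2,r)
arm.move_straight(W(-.10,-.06,.0175),.12)
arm.move_straight(W(.012,-.06,.0175),.1); print(arm.sense()["contact_force"])
arm.grip(1.0); arm.move_straight(W(.012,-.06,.13),.2)
arm.move_straight(W(-.15,-.06,.25),.2)
print(arm.sense()["t"])
d=arm.get_image("top"); cv2.imwrite("pics/c4.png",cv2.resize(d["frame"][110:260,215:455],None,fx=3.3,fy=3.3,interpolation=cv2.INTER_CUBIC))
E
```

```text
[ 0.15114731  0.72874556 -4.012724  ]
27.5417
```

View pics/c4.png

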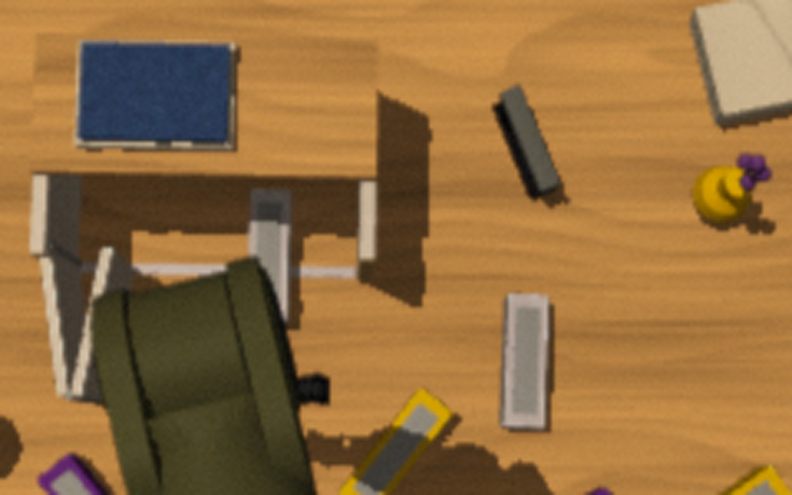

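The full tin lies straight in the doorway, crop (270,190)–(280,325), and the empty one is out on the desk at (527,360). Now I take it at the rear end with the tool tilted and slide it fully in.

```bash
python3 - <<'E'
from weigh import *
r=[pi,.4,YW+pi]; y=-.06
arm.move_ptp(W(-.042,y,.15),r)
arm.move_straight(W(-.042,y,.021),.12); arm.grip(0.0,50); s=arm.sense(); f0=s["contact_force"]; print(s["gripper_width"])
for x in (0,.03,.05):
    arm.move_straight(W(x,y,.0215),.08); s=arm.sense(); d=s["contact_force"]-f0; print(x,d.round(1))
    if np.linalg.norm(d[:2])>20: break
arm.grip(1.0); arm.move_straight(W(s and .035,y,.021),.1)
arm.move_straight(W(-.03,y,.16),.2); arm.move_straight(W(-.1,y,.25),.2)
arm.move_ptp((.42,-.12,.3),[pi,0,YW+pi]); print(arm.sense()["t"])
for n in ("top","scene"): d=arm.get_image(n); np.savez(n+"2.npz",**d)
t=dict(np.load("top2.npz")); print(ray(t,215+270/3.3,0,.04)) if 0 else None
a=cv2.resize(t["frame"][110:260,215:415],None,fx=2.6,fy=2.6,interpolation=cv2.INTER_CUBIC)
for xx in (.0,.03): 
  u=(proj(t,W(xx,y,.04))-[215,110]+.5)*2.6-.5; cv2.circle(a,tuple(int(k) for k in u),2,(0,0,255),-1)
cv2.imwrite("pics/c5.png",a)
E
```

```text
0.5335628158151398
0 [ 6.5  0.9 -9.5]
0.03 [ 6.4  0.2 -9.4]
0.05 [ 5.9 -0.1 -8.3]
34.925
```

View pics/c5.png

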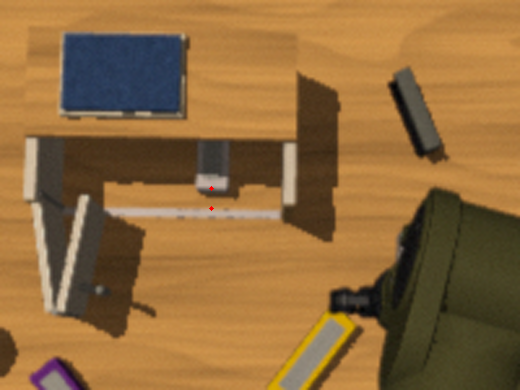

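The full tin's rear edge at (212,190) lies about 30 mm behind the track line, where I marked it. The door is still folded and the stapler undisturbed. I'm handing the job in.

```bash
python3 -c "
from workcell import arm
arm.hold(.5);print(arm.finish_job())"
```

```text
the job is handed in; nothing more can be done
None
```

I handed the job in at about 35 s: the door is folded fully open, the full tin (5.6 N) lies inside about 30 mm behind the track, the empty one (1.4 N) was left out on the desk, and the stapler, mug and vase were not touched.

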